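# Push the stick to the stop and press the hold-down lever through the guard window

### The job

Push the long wooden stick along the jig's channel, by its free end, until it is fully home against the stop, without lifting it. Then reach down through the window in the top of the guard, press the hold-down lever fully down and come back out, leaving the stick home and the lever down. Never touch the guard, and leave the hammer, the offcut and the jar where they are.

Things in the scene. Friction and masses are not known exactly. Their poses are not given: they have to be found in the camera images.
- jig: Fixed jig: dark steel base 190 (x) x 420 (y) x 15 mm on the table. Origin on the table under the channel's centre line; base spans y -285 to +135 mm. +y runs along the channel to the stop, z up. Channel floor = base top, 15 mm up; two low aluminium rails 34 mm apart inside, 7 mm thick, tops 23 mm above the table, y -275 to +100 mm.
- guard: Grey metal guard fixed on the jig, same origin and axes. Top plate 160 (x) x 170 (y) x 4 mm, upper face 110 mm above the table, centred at x 0, y +10 mm, on 12 mm corner posts, with thin steel bars on the two x sides; the y sides are open for the stick. One window in the top plate, 100 (x) x 110 (y) mm. Must never be touched.
- window (a point): Centre of the guard's window, level with the upper face of the guard's top plate, 110 mm above the table. Axes as the jig. Window 100 mm along x, 110 mm along y.
- lever_pad (a point): Centre of the top face of the rubber pad, 36 (x) x 44 (y) mm, on the hold-down lever's free end, under the window's middle. Pad top is 98 mm above the table fully up, 74 mm fully down (36 mm below the guard's upper face); starts 90 to 98 mm up. Hinge 72 mm to +x of the window's centre, 80 mm up, 75 mm from the pad. Press straight down.
- press_lever (a joint): Angle of the hold-down lever in rad: 0 fully up, 0.32 fully down against its end stop; grows as the pad is pressed down. It starts at 0 to 0.1. It has a stiff friction hinge (about 5 N on the pad moves it) and stays where it is left.
- stop (a point): Point in the middle of the steel stop's face that the stick must meet, 29 mm above the table, on the channel's centre line, at jig y = +100 mm. Axes as the jig: +y points from the channel into the stop. The stop is 60 mm wide and rises 60 mm above the table.
- stick_tail (a point): Centre of the stick's end face away from the stop: push here. The loose stick is pale wood, 28 x 28 x 260 mm, 0.1 to 0.2 kg, lying in the channel and passing under the guard; underside 15, this point 29, top 43 mm above the table. +y along the stick to the stop. Starts 30 to 80 mm short of the stop. When home, this end is 85 mm outside the guard.
- stick_front (a point): Centre of the stick's other end face, which must meet the stop; 29 mm above the table. Axes as the stick.
- hammer: Bystander: hammer lying on the table on the robot's left; leave alone. Origin at its middle underside.
- offcut: Bystander: short wood offcut 30 x 110 x 26 mm on the table on the robot's right; leave alone. Origin under its centre.
- wax_jar: Bystander: jar 64 mm across, 85 mm high on the table on the robot's right; leave alone. Origin under its centre.
- stick: The stick as a whole (see stick_tail); origin at the centre of its underside, 15 mm above the table.

How it is judged (in metres and radians):
On the way, in this order (a step that is already met when the one before it is completed fails the run):
1. the stick is pushed home against the stop (y of stick_front in the frame of stop above -0.005 m and y of stick_tail in the frame of stop above -0.266 m), for 0.2 s.
2. then the hold-down lever is pressed fully down (value of joint press_lever above 0.27 rad), for 0.2 s.
At the end, for the whole second after the job is handed in: The stick's front end is within 5 mm of the stop and it lies flat and still in its channel (ends no more than 5 mm above their resting height); the lever stands beyond 0.27 of its 0.32 rad (pad within about 4 mm of its lowest) (all of step 1 and value of joint press_lever above 0.27 rad and height (world z) of each of stick_tail, stick_front below 0.034 m and linear speed of stick below 0.01 m/s); the robot touches nothing.
It fails at once if the robot touches the guard (more than 0.5 N) (contact force between any of the arm, the fingers and guard above 0.5 N).
It fails at once if the stick is lifted: an end more than 8 mm above its resting height (height (world z) of any of stick_tail, stick_front above 0.037 m).
It fails at once if the hammer is moved by more than 15 mm (distance of hammer from where it was at the start of the episode above 0.015 m).
It fails at once if the offcut is moved by more than 15 mm (distance of offcut from where it was at the start of the episode above 0.015 m).
It fails at once if the jar is moved by more than 15 mm (distance of wax_jar from where it was at the start of the episode above 0.015 m).
It also fails if it takes over 42 s, if anything falls off the work surface, if the arm or the gripper's body presses on something with over 40 N, if the wrist force passes 120 N, or if a joint passes its speed limit or range.

### The arm

A 7-joint arm with a two-finger parallel gripper is mounted at the origin on the work surface. World frame = base frame: x ahead of the robot, y to its left, z up, the work surface at z = 0. Lengths are in m, angles in degrees, forces in N, time in s.
With the tool pointing down it reaches from about 0.35 to 0.9 m from the base axis. Payload 7.2 kg.
Tool frame: the origin (TCP) lies midway between the tips of the shut fingers; the grasp point (between the pads) lies 19 mm behind it; z points along the fingers, y is the direction in which the jaws open and shut (so a half turn about z gives the same grasp; the last joint's range is limited). The gripper opens to 88 mm and grips with 3 to 60 N. Pads are 20 mm wide; open, the fingers measure 115 mm over their backs; the gripper's body (75 mm by 178 mm) begins 61 mm behind the grasp point.
Start: joints at [-67.334, 23.554, -0.728, 91.456, 0.321, 64.991, -4.71], TCP at [0.28, 0.559, 0.223] pointing down, gripper open.
Joint ranges: [-169.25, 169.25], [-16.82, 113.86], [-84.01, 82.57], [7.8, 145.47], [-59.2, 239.2], [7.22, 106.19], [-163.78, 163.78]. Speed limits (degrees/s): [136.94, 136.94, 172.46, 172.46, 180, 180, 180].

### API

Orientations are given as [roll, pitch, yaw] about the fixed x, y, z axes, in that order (R = Rz(yaw) Ry(pitch) Rx(roll)).
In Python, from workcell import env, capture, camera_params gives the robot as it stands.
- The arm moves only by the tool play_rows, never from a script. Its argument "targets" is one flat list of numbers, 6 for each row, row after row: the shift along the tool's x, y, z in cm, then the turn, a rotation vector about the tool's x, y, z in rad. In form: [x, y, z, ax, ay, az, x, y, z, ax, ay, az, ...]. A call has exactly 5 rows; each row shifts and turns the commanded pose from where the row before left it, along the tool's axes as they then stand; what a row does not reach is not made up. A row lasts 1/8 s, in which the tool goes at most 62.5 mm and 10.7 degrees, less where a joint would pass 70% of its speed; a pose out of reach is approached as far as the arm can. A call with a gripper value outside its range is refused whole. "claw" is the opening, from 0 (shut) to 1 (fully open), set as the call begins (left out, the last holds). The fingers move at their own pace and stop on an object; "newtons" is the grip in N (left out, the last holds). Time passes only in rows, so rows that do not move let the fingers close, or fill a call up. It gives the time, the measured TCP pose, the force and the opening at its end, in the units of the state.
- env.read_state(): the state, without advancing time (a new reading comes with each control period).
- capture(name): name is "scene" or "top" or "wrist"; returns the picture (420x560x3 uint8, red, green, blue); there is no depth.
- camera_params(name): a dict with "K" (3x3 intrinsics, pixels), "dist_coeffs" ([k1, k2, p1, p2, k3] as OpenCV has them; the pictures are not rectified), "extrinsics" (4x4, takes a point from camera to world coordinates); the wrist camera has in their place "T_tool_cam" (4x4, takes a point from camera to tool coordinates, whose origin is the TCP and whose axes are the flange's). Camera axes: x right, y down, z forward; pixel columns grow to the right and rows downward; lengths in m; the calibration is good to about 2 mm. A picture is of the moment at which its call begins: read the wrist's pose just before it. camera_params takes no time and is no camera call.
- env.finish_job(): hands the job in, once; it reports no verdict.
The state is a dict: "time_s": time; "q": joint angles; "dq": joint speeds; "joint_torque": joint torques, N m; "eef_pos": TCP position; "eef_rot": TCP orientation; "contact_force": force on the tool from outside, world axes, zero at the start; "ft_torque": the same for the moment, N m; "gripper_width": finger opening in m.
Only numpy, scipy, OpenCV 4.12 (cv2) and the standard library are available. Lean on these libraries where they do the work, as an engineer would, in place of code of your own. Each camera call takes 0.05 s, during which the arm holds its last target.

## Working session

There is one attempt and no reset: what is moved stays moved. The work goes in short steps, Python scripts to look and compute and a tool call to move; the robot and the scene stay as the last step left them, time stands still between calls to the robot, and variables do not carry over. Pictures are saved under pics/ and viewed, and the job is handed in when it is done.

Besides the shell and the picture viewer there is one more tool, called after ">>>" in YAML: its name, and indented under it one key for each argument. play_rows: Moves the arm, as the interface text tells. Its arguments: {"type":"object","properties":{"targets":{"type":"array"},"claw":{"type":"number"},"newtons":{"type":"number"}},"required":["targets"]}

```bash
mkdir -p pics; ls; cat > h.py <<'E'
from workcell import env, capture, camera_params
import numpy as np, cv2
from scipy.spatial.transform import Rotation as R
def save(name,fn):
    im=capture(name); cv2.imwrite('pics/'+fn,im[:,:,::-1]); return im
def ray(name,uv):
    p=camera_params(name);K=np.array(p['K']);d=np.array(p['dist_coeffs']);T=np.array(p['extrinsics'])
    n=cv2.undistortPoints(np.array(uv,float).reshape(-1,1,2),K,d).reshape(-1,2)
    D=np.c_[n,np.ones(len(n))]@T[:3,:3].T
    return T[:3,3],D
def atz(name,uv,z):
    o,D=ray(name,uv); z=np.broadcast_to(z,len(D)); return o+D*((z-o[2])/D[:,2])[:,None]
def proj(name,P):
    p=camera_params(name);K=np.array(p['K']);d=np.array(p['dist_coeffs']);T=np.linalg.inv(np.array(p['extrinsics']))
    return cv2.projectPoints(np.array(P,float).reshape(-1,3),cv2.Rodrigues(T[:3,:3])[0],T[:3,3],K,d)[0].reshape(-1,2)
E
python3 - <<'E'
from h import *
print(env.read_state())
save('scene','s0.png');save('top','t0.png')
for n in('scene','top'):print(camera_params(n))
E
```

```text
pics
{'time_s': 0.0, 'q': array([-67.33402548,  23.60040611,  -0.73001665,  91.5042708 ,
         0.32120835,  64.98862929,  -4.70882955]), 'dq': array([ 0.01645352,  0.04263525, -0.03294131,  0.00540319,  0.06672995,
        0.02765771, -0.12633147]), 'joint_torque': array([ 2.71202180e-04, -5.87954521e+01,  6.42172694e-01, -2.91080779e+01,
       -5.37269900e-02,  1.83627714e-02,  1.37428069e-04]), 'eef_pos': array([0.27939049, 0.55851438, 0.2218031 ]), 'eef_rot': array([-1.79908943e+02,  6.10584292e-03,  1.53430437e+02]), 'contact_force': array([-0.20392743, -0.07763182, -0.33467234]), 'ft_torque': array([ 0.07753936, -0.04256682, -0.0193641 ]), 'gripper_width': 0.0879657592533995}
{'K': array([[466.35398633,   0.        , 282.99565469],
       [  0.        , 466.35398633, 212.66591998],
       [  0.        ,   0.        ,   1.        ]]), 'dist_coeffs': array([-0.10554303,  0.        ,  0.        ,  0.        ,  0.        ]), 'extrinsics': array([[-0.00723328,  0.63264709, -0.77440644,  1.54792182],
       [ 0.99981579,  0.0183436 ,  0.00564701,  0.02028034],
       [ 0.01777797, -0.77422294, -0.63266324,  0.90820849],
       [ 0.        ,  0.        ,  0.        ,  1.        ]])}
{'K': array([[436.15351972,   0.        , 282.34076145],
       [  0.        , 436.15351972, 214.40860664],
       [  0.        ,   0.        ,   1.        ]]), 'dist_coeffs': array([0.04375254, 0.        , 0.        , 0.        , 0.        ]), 'extrinsics': array([[-1.36286326e-02, -9.86274123e-01,  1.64552774e-01,
         3.22279664e-01],
       [-9.99905602e-01,  1.37300766e-02, -5.20968569e-04,
         3.70748081e-02],
       [-1.74550437e-03, -1.64544341e-01, -9.86368143e-01,
         1.32122945e+00],
       [ 0.00000000e+00,  0.00000000e+00,  0.00000000e+00,
         1.00000000e+00]])}
```

View pics/s0.png

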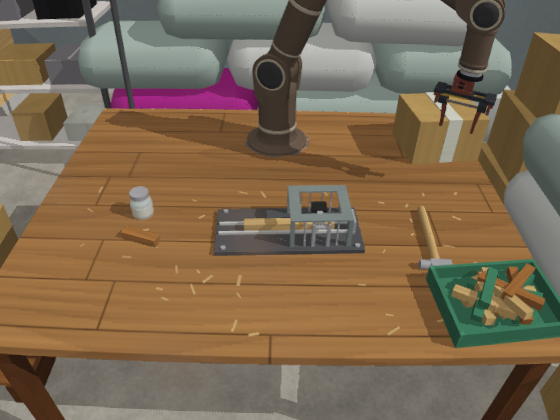

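View pics/t0.png

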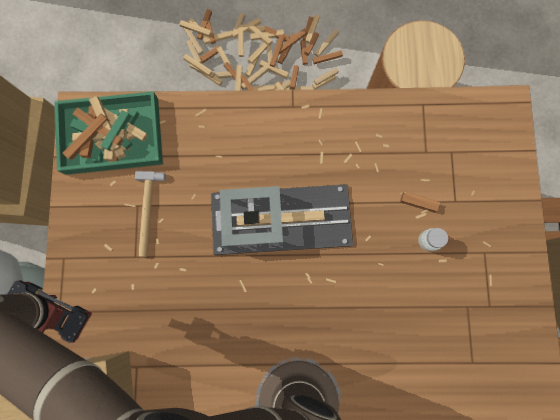

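```bash
python3 - <<'E'
import cv2
t=cv2.imread('pics/t0.png');cv2.imwrite('pics/t0c.png',cv2.resize(t[120:270,170:370],None,fx=4,fy=4,interpolation=cv2.INTER_CUBIC))
t=cv2.imread('pics/s0.png');cv2.imwrite('pics/s0c.png',cv2.resize(t[150:350,170:430],None,fx=3,fy=3,interpolation=cv2.INTER_CUBIC))
E
```

```text
(no output)
```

View pics/t0c.png

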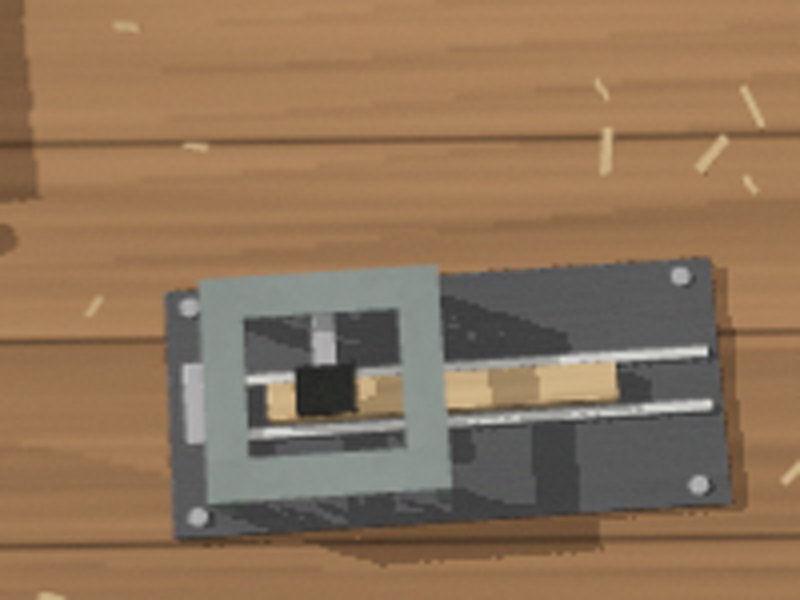

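View pics/s0c.png

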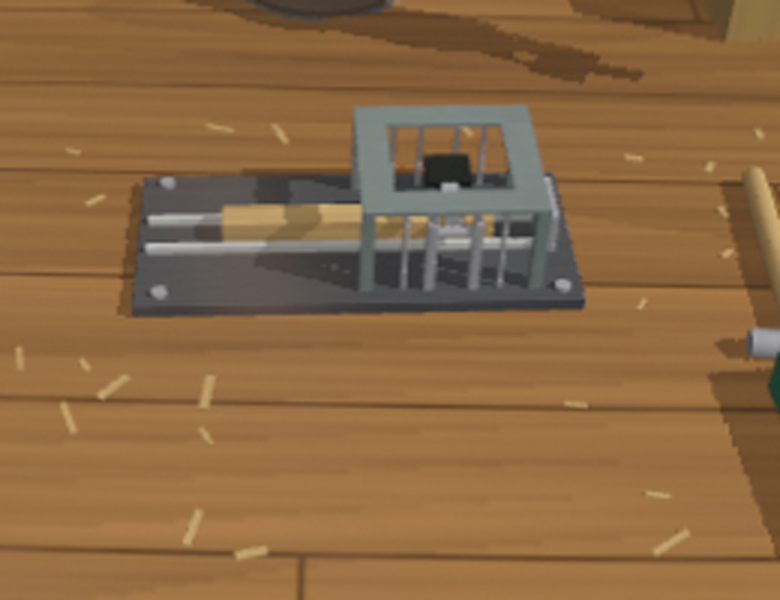

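```bash
cat > fit.py <<'E'
from h import *
from scipy.optimize import least_squares
g=lambda sx,sy:[sx*.08,.01+sy*.085,.11]
b=lambda sx,sy:[sx*.095,.135 if sy>0 else -.285,.015]
T=[(g(1,1),200,282),(g(1,-1),437,265),(g(-1,-1),451,488),(g(-1,1),208,503),(b(1,1),166,292),(b(1,-1),711,258),(b(-1,-1),731,504),(b(-1,1),176,540)]
S=[(g(-1,-1),353,107),(g(-1,1),527,107),(g(1,1),548,212),(g(1,-1),361,212),(b(-1,-1),142,177),(b(-1,1),553,175),(b(1,1),583,301),(b(1,-1),135,306)]
def W(p,P):
    c,s=np.cos(p[2]),np.sin(p[2]);P=np.array(P);return np.c_[p[0]+c*P[:,0]-s*P[:,1],p[1]+s*P[:,0]+c*P[:,1],P[:,2]]
tp=np.array([[170+(u+.5)/4-.5,120+(v+.5)/4-.5] for _,u,v in T]); sp=np.array([[170+(u+.5)/3-.5,150+(v+.5)/3-.5] for _,u,v in S])
f1=lambda p:(proj('top',W(p,[t[0] for t in T]))-tp).ravel()
f2=lambda p:(proj('scene',W(p,[t[0] for t in S]))-sp).ravel()
if __name__=='__main__':
    for f in(f1,f2,lambda p:np.r_[f1(p),f2(p)]):
        r=least_squares(f,[.5,0,0]);print(r.x,np.degrees(r.x[2]),np.round(r.fun.reshape(-1,2),1).tolist())
    p=r.x
    def J(w): 
        c,s=np.cos(p[2]),np.sin(p[2]);d=w[:,:2]-p[:2];return np.c_[c*d[:,0]+s*d[:,1],-s*d[:,0]+c*d[:,1]]
    q=lambda L:[[170+(u+.5)/4-.5,120+(v+.5)/4-.5] for u,v in L]
    qs=lambda L:[[170+(u+.5)/3-.5,150+(v+.5)/3-.5] for u,v in L]
    print('tail top',J(atz('top',q([(616,362),(617,400)]),.043)))
    print('front',J(atz('top',q([(267,387),(270,421)]),.043)))
    print('tail scene',J(atz('scene',qs([(223,206),(222,240)]),[.043,.025])))
    print('pad',J(atz('top',q([(295,367),(355,364),(356,411),(298,416)]),.094)))
    print('home tail',W(p,[[0,-.16,.029]]),'win',W(p,[[0,.01,.11]]))
E
python3 fit.py
```

```text
[0.52300607 0.11531603 0.04971821] 2.8486435030467123 [[-0.2, -0.5], [0.3, 0.1], [0.3, 0.2], [0.1, 0.4], [-0.5, -0.1], [0.1, -0.2], [0.7, 0.1], [-0.7, -0.0]]
[0.52203576 0.11729738 0.04367641] 2.5024737434763846 [[-0.1, 0.2], [-0.2, -0.2], [1.1, 0.0], [-0.1, 0.7], [0.7, -0.3], [0.1, -0.9], [0.6, -0.2], [-1.9, 0.0]]
[0.52274548 0.11632204 0.0472605 ] 2.7078269310148206 [[-0.5, -0.5], [-0.0, 0.2], [-0.1, 0.4], [-0.4, 0.4], [-0.8, -0.1], [-0.2, 0.2], [0.3, 0.4], [-1.1, -0.0], [-0.5, 0.4], [-0.7, -0.1], [0.9, 0.1], [-0.4, 0.9], [0.2, 0.0], [-0.3, -0.8], [0.3, -0.2], [-2.2, 0.5]]
tail top [[ 0.01437245 -0.20378854]
 [-0.01418261 -0.20234313]]
front [[ 0.01142285  0.05609776]
 [-0.01416759  0.0549909 ]]
tail scene [[-0.01424766 -0.20018042]
 [ 0.01475419 -0.20106402]]
pad [[ 0.01605837  0.03051273]
 [ 0.01561338 -0.01234047]
 [-0.01831211 -0.01129243]
 [-0.01937561  0.03001633]]
home tail [[ 0.53030434 -0.04349931  0.029     ]] win [[0.52227305 0.12631087 0.11      ]]
```

>>> play_rows:
  targets: [0,0,0,0,0,0.1765,0,0,0,0,0,0.1765,0,0,0,0,0,0.1765,0,0,0,0,0,0.1765,0,0,0,0,0,0.1765]
  claw: 0
  newtons: 20

```text
time_s: 0.72
eef_pos: [0.2794, 0.5587, 0.2221]
eef_rot: [-180.0, 0.0, 102.5]
contact_force: [-0.4, -0.4, -0.1]
gripper_width: 0.0412
```

>>> play_rows:
  targets: [0,0,0,0,0,0.1765,0,0,0,0,0,0,0,0,0,0,0,0,-4,0,0,0,0,0,-4,0,0,0,0,0]

```text
time_s: 1.35
eef_pos: [0.2834, 0.4781, 0.2223]
eef_rot: [180.0, 0.0, 93.0]
contact_force: [0.5, 0.6, 0.4]
gripper_width: 0.0005
```

```bash
cat >> h.py <<'E'
PJ=[.5228,.1163,np.radians(2.75)]
def st():
    s=env.read_state();P=s['eef_pos'];c,sn=np.cos(PJ[2]),np.sin(PJ[2]);d=P[:2]-PJ[:2]
    print('t',round(s['time_s'],2),'world',P.round(4),s['eef_rot'].round(2),'jig',(c*d[0]+sn*d[1]).round(4),(-sn*d[0]+c*d[1]).round(4),'F',s['contact_force'].round(2),'w',round(s['gripper_width'],4),'q',s['q'].round(1))
E
python3 -c "
from h import *
st()"
```

```text
t 1.35 world [0.2834 0.4781 0.2223] [1.800e+02 3.000e-02 9.296e+01] jig -0.2217 0.3728 F [0.46 0.57 0.37] w 0.0005 q [-74.1  16.8  12.2 101.9  -4.   61.7 -57.5]
```

>>> play_rows:
  targets: [-4,1.5,0,0,0,0,-4,1.5,0,0,0,0,-4,1.5,0,0,0,0,-4,1.5,0,0,0,0,-4,1.5,0,0,0,0]

```text
time_s: 1.98
eef_pos: [0.3684, 0.2816, 0.2228]
eef_rot: [180.0, -0.0, 92.9]
contact_force: [-0.0, 0.7, 0.4]
gripper_width: 0.0003
```

>>> play_rows:
  targets: [-4,1.5,0,0,0,0,-4,1.5,0,0,0,0,-4,1.5,0,0,0,0,-4,1.5,0,0,0,0,-4,1.5,0,0,0,0]

```text
time_s: 2.6
eef_pos: [0.4529, 0.0854, 0.2229]
eef_rot: [180.0, -0.0, 92.9]
contact_force: [0.5, 0.5, 0.1]
gripper_width: 0.0007
```

>>> play_rows:
  targets: [-4,1.5,0,0,0,0,-4,1.5,0,0,0,0,-4,1.5,0,0,0,0,-4,1.5,0,0,0,0,-4,1,0,0,0,0]

```text
time_s: 3.22
eef_pos: [0.5326, -0.1109, 0.2226]
eef_rot: [180.0, 0.0, 93.0]
contact_force: [0.3, 0.3, 0.2]
gripper_width: 0.0004
```

```bash
python3 -c "
from h import *
st()
save('wrist','w1.png');print(camera_params('wrist'))"
```

```text
t 3.23 world [ 0.5326 -0.1109  0.2226] [179.99   0.    92.96] jig -0.0011 -0.2274 F [0.31 0.25 0.16] w 0.0004 q [-22.4  17.4  36.6 104.7 -11.7  61.7  21.5]
{'K': array([[369.24601039,   0.        , 278.95163557],
       [  0.        , 369.24601039, 212.32634668],
       [  0.        ,   0.        ,   1.        ]]), 'dist_coeffs': array([-0.05092234,  0.        ,  0.        ,  0.        ,  0.        ]), 'T_tool_cam': array([[-3.01132400e-04, -9.58795930e-01, -2.84095537e-01,
         7.77859725e-02],
       [ 9.99999854e-01, -1.61162375e-04, -5.16060650e-04,
         1.26756949e-04],
       [ 4.49011340e-04, -2.84095651e-01,  9.58795838e-01,
        -1.61887935e-01],
       [ 0.00000000e+00,  0.00000000e+00,  0.00000000e+00,
         1.00000000e+00]])}
```

View pics/w1.png

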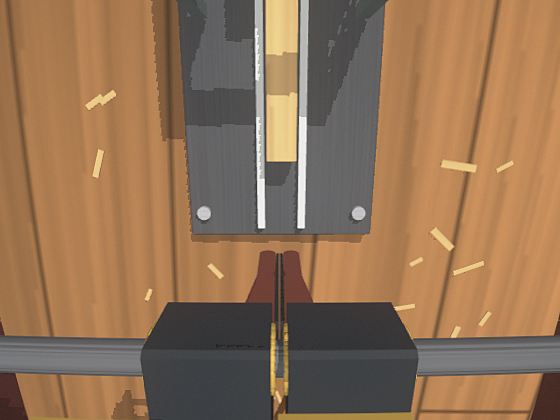

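```bash
cat >> h.py <<'E'
def wray(uv,z):
    s=env.read_state();p=camera_params('wrist');K=np.array(p['K']);d=np.array(p['dist_coeffs']);Tc=np.array(p['T_tool_cam'])
    Tt=np.eye(4);Tt[:3,:3]=R.from_euler('xyz',s['eef_rot'],degrees=True).as_matrix();Tt[:3,3]=s['eef_pos'];T=Tt@Tc
    n=cv2.undistortPoints(np.array(uv,float).reshape(-1,1,2),K,d).reshape(-1,2);D=np.c_[n,np.ones(len(n))]@T[:3,:3].T;o=T[:3,3]
    w=o+D*((np.array(z)-o[2])/D[:,2])[:,None]
    c,sn=np.cos(PJ[2]),np.sin(PJ[2]);e=w[:,:2]-PJ[:2];return np.c_[c*e[:,0]+sn*e[:,1],-sn*e[:,0]+c*e[:,1]]
E
python3 -c "
from h import *
print(wray([(266,162),(296,162),(190,234),(371,234),(262,228),(301,228)],[.043,.043,.015,.015,.023,.023]))"
```

```text
[[-0.01278552 -0.20877495]
 [ 0.0150864  -0.20882991]
 [-0.0958051  -0.28996425]
 [ 0.09742785 -0.29040699]
 [-0.01843052 -0.28053694]
 [ 0.02197861 -0.28062894]]
```

>>> play_rows:
  targets: [-1.5,0.2,2,0,0,0,0,0,4,0,0,0,0,0,4,0,0,0,0,0,4,0,0,0,0,0,2,0,0,0]

```text
time_s: 3.9
eef_pos: [0.5335, -0.1241, 0.0605]
eef_rot: [-179.8, -0.0, 92.9]
contact_force: [0.3, 0.1, -0.2]
gripper_width: 0.0006
```

>>> play_rows:
  targets: [0,0,1.5,0,0,0,0,0,1.0,0,0,0,0,0,1.0,0,0,0,0,0,0,0,0,0,0,0,0,0,0,0]

```text
time_s: 4.53
eef_pos: [0.535, -0.1247, 0.0281]
eef_rot: [180.0, 0.0, 92.8]
contact_force: [-0.3, 0.2, 0.4]
gripper_width: 0.0007
```

```bash
python3 -c "
from h import *
st()
save('wrist','w2.png');s=save('scene','s2.png');cv2.imwrite('pics/s2c.png',cv2.resize(s[150:300,150:400,::-1],None,fx=3,fy=3,interpolation=cv2.INTER_CUBIC))"
```

```text
t 4.53 world [ 0.535  -0.1247  0.0281] [179.96   0.    92.76] jig 0.0007 -0.2413 F [-0.25  0.2   0.39] w 0.0007 q [-13.4  33.1  28.6 113.3 -24.3  39.5  33.1]
```

View pics/w2.png

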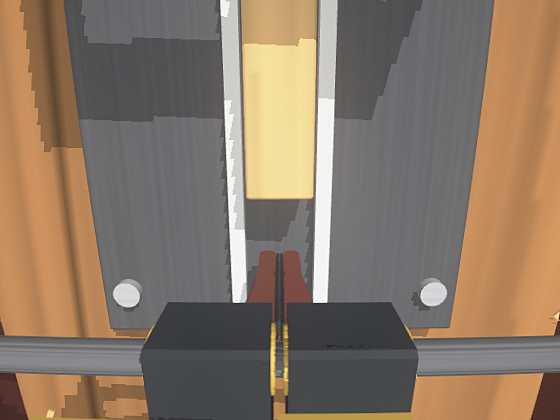

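View pics/s2c.png

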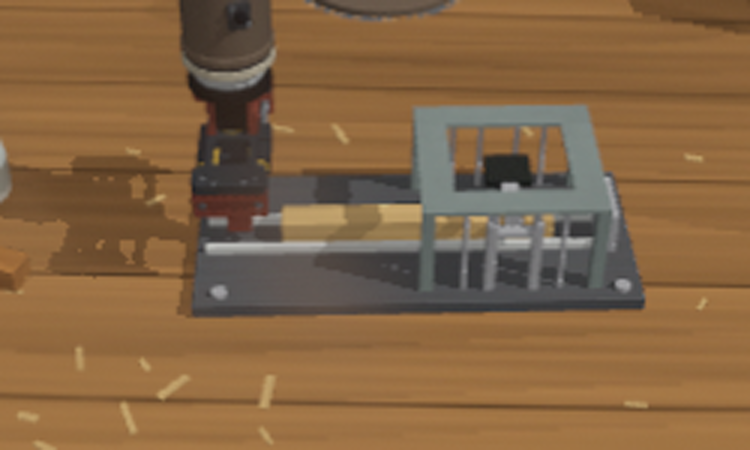

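>>> play_rows:
  targets: [0.8,0,0,0,0,0,0.8,0,0,0,0,0,0.8,0,0,0,0,0,0.8,0,0,0,0,0,0.8,0,0,0,0,0]

```text
time_s: 5.25
eef_pos: [0.5328, -0.0842, 0.0277]
eef_rot: [180.0, 0.0, 92.8]
contact_force: [-0.0, -1.4, -0.5]
gripper_width: 0.0005
```

>>> play_rows:
  targets: [0.5,0,0,0,0,0,0.5,0,0,0,0,0,0.5,0,0,0,0,0,0.5,0,0,0,0,0,0.2,0,0,0,0,0]

```text
time_s: 5.88
eef_pos: [0.5317, -0.0623, 0.0276]
eef_rot: [-180.0, -0.0, 92.8]
contact_force: [-0.4, -0.8, 0.5]
gripper_width: 0.0004
```

```bash
python3 -c "
from h import *
st()
save('wrist','w3.png')"
```

```text
t 5.88 world [ 0.5317 -0.0623  0.0276] [-1.800e+02 -1.000e-02  9.277e+01] jig 0.0003 -0.1788 F [-0.35 -0.76  0.53] w 0.0004 q [-20.4  32.1  28.9 115.2 -24.4  38.5  26.9]
```

View pics/w3.png

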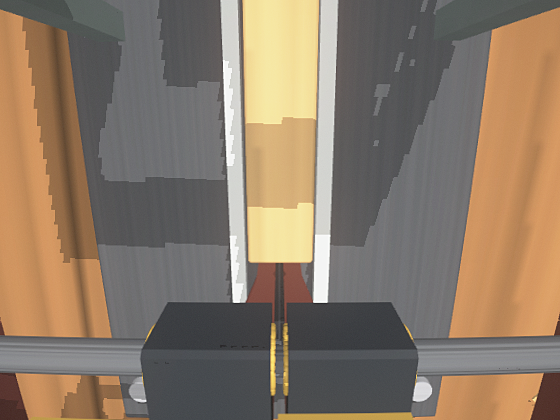

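Contact made, the stick is sliding. Creep on in small steps until the force rises.

>>> play_rows:
  targets: [0.2,0,0,0,0,0,0.2,0,0,0,0,0,0.2,0,0,0,0,0,0.1,0,0,0,0,0,0,0,0,0,0,0]

```text
time_s: 6.55
eef_pos: [0.5314, -0.0554, 0.0276]
eef_rot: [-180.0, -0.0, 92.8]
contact_force: [0.2, -0.3, -0.7]
gripper_width: 0.0007
```

>>> play_rows:
  targets: [0.1,0,0,0,0,0,0.1,0,0,0,0,0,0.1,0,0,0,0,0,0,0,0,0,0,0,0,0,0,0,0,0]

```text
time_s: 7.18
eef_pos: [0.5313, -0.0531, 0.0276]
eef_rot: [180.0, 0.0, 92.7]
contact_force: [0.2, -3.7, -0.5]
gripper_width: 0.0005
```

>>> play_rows:
  targets: [0.1,0,0,0,0,0,0.1,0,0,0,0,0,0,0,0,0,0,0,0,0,0,0,0,0,0,0,0,0,0,0]

```text
time_s: 7.8
eef_pos: [0.5315, -0.0531, 0.0278]
eef_rot: [179.9, 0.2, 92.6]
contact_force: [1.3, -8.6, 0.1]
gripper_width: 0.0005
```

```bash
python3 -c "
from h import *
st()
save('wrist','w4.png');s=save('top','t4.png');cv2.imwrite('pics/t4c.png',cv2.resize(s[150:270,190:370,::-1],None,fx=4,fy=4,interpolation=cv2.INTER_CUBIC))"
```

```text
t 7.8 world [ 0.5315 -0.0531  0.0278] [1.7994e+02 1.5000e-01 9.2650e+01] jig 0.0005 -0.1696 F [ 1.26 -8.62  0.11] w 0.0005 q [-21.6  32.   29.1 115.5 -24.3  38.3  25.7]
```

View pics/t4c.png

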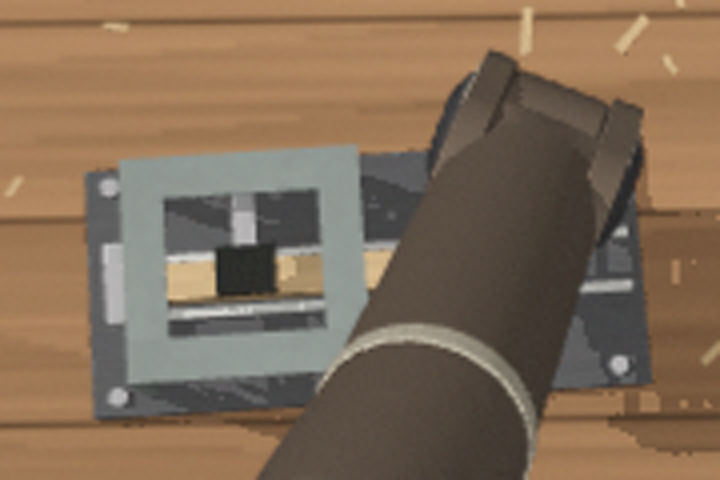

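>>> play_rows:
  targets: [-0.5,0,0,0,0,0,-1.5,0,0,0,0,0,-2,0,0,0,0,0,0,0,-3,0,0,0,0,0,-4,0,0,0]

```text
time_s: 8.52
eef_pos: [0.5321, -0.0913, 0.0977]
eef_rot: [-179.9, -0.0, 92.7]
contact_force: [-0.2, 0.5, -0.0]
gripper_width: 0.0007
```

>>> play_rows:
  targets: [0,0,-4,0,0,0,0,0,-4,0,0,0,0,0,-3,0,0,0,0,0,0,0,0,0,0,0,0,0,0,0]

```text
time_s: 9.15
eef_pos: [0.5326, -0.0906, 0.207]
eef_rot: [-180.0, -0.0, 92.8]
contact_force: [-0.6, 0.8, -0.5]
gripper_width: 0.0004
```

```bash
python3 -c "
from h import *
st()
save('wrist','w5.png')"
```

```text
t 9.15 world [ 0.5326 -0.0906  0.207 ] [-1.7995e+02 -3.0000e-02  9.2760e+01] jig -0.0002 -0.2071 F [-0.56  0.82 -0.48] w 0.0004 q [-25.2  18.3  37.6 106.3 -12.8  59.8  20.2]
```

View pics/w5.png

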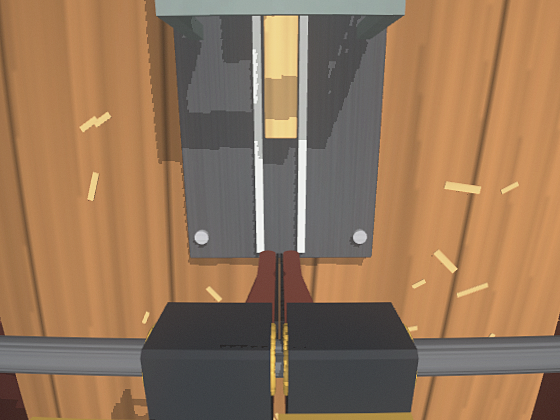

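```bash
python3 -c "
from h import *
print(wray([(264,138),(298,138),(188,257),(373,257),(155,16),(405,16)],[.043,.043,.015,.015,.11,.11]))"
```

```text
[[-0.01368126 -0.15824902]
 [ 0.01587783 -0.15824509]
 [-0.09536989 -0.28242559]
 [ 0.09697526 -0.2822917 ]
 [-0.08021285 -0.07422017]
 [ 0.08042002 -0.0742957 ]]
```

>>> play_rows:
  targets: [4.5,0,0,0,0,0,4.5,0,0,0,0,0,4.5,0,0,0,0,0,4.5,0,0,0,0,0,3.5,0,0,0,0,0]

```text
time_s: 9.82
eef_pos: [0.5218, 0.126, 0.2063]
eef_rot: [-179.9, 0.0, 92.8]
contact_force: [-0.2, -1.2, -0.1]
gripper_width: 0.0005
```

>>> play_rows:
  targets: [0,0,0,0,0,0,0,0,0,0,0,0,0,0,0,0,0,0,0,0,0,0,0,0,0,0,0,0,0,0]

```text
time_s: 10.45
eef_pos: [0.5228, 0.1236, 0.2077]
eef_rot: [180.0, -0.0, 92.7]
contact_force: [0.4, -0.2, 0.2]
gripper_width: 0.0007
```

```bash
python3 -c "
from h import *
st()
save('wrist','w6.png')
for n,f in (('scene','s6'),('top','t6')):
  s=save(n,f+'.png');cv2.imwrite('pics/'+f+'c.png',cv2.resize(s[130:280,190:390,::-1],None,fx=4,fy=4,interpolation=cv2.INTER_CUBIC))"
```

```text
t 10.45 world [0.5228 0.1236 0.2077] [179.99  -0.    92.69] jig 0.0004 0.0072 F [ 0.37 -0.24  0.23] w 0.0007 q [-45.1  17.2  33.3 106.5 -10.9  59.5  -4.8]
```

View pics/w6.png

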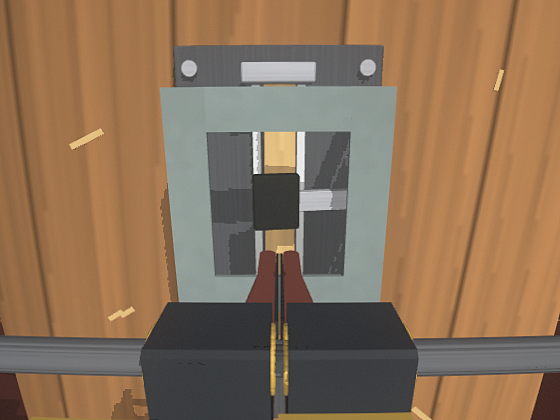

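View pics/s6c.png

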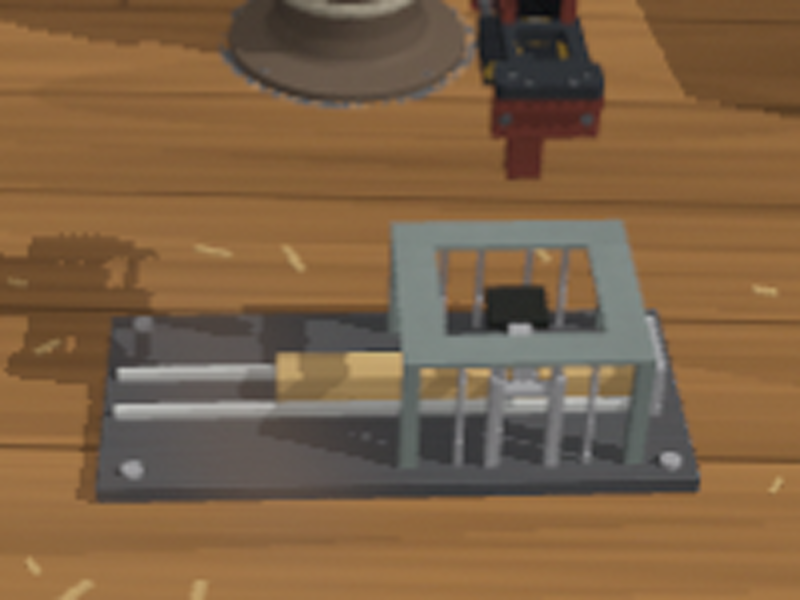

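```bash
python3 -c "
from h import *
print(wray([(207,132),(351,132),(345,276),(215,276),(254,174),(298,230)],[.11,.11,.11,.11,.094,.094]))"
```

```text
[[-0.04940875  0.06647703]
 [ 0.05018743  0.06642227]
 [ 0.05149489 -0.04299591]
 [-0.04928031 -0.04295235]
 [-0.01852304  0.0339842 ]
 [ 0.01535156 -0.01079823]]
```

>>> play_rows:
  targets: [0.35,0,2.5,0,0,0,0,0,3,0,0,0,0,0,2.5,0,0,0,0,0,1.5,0,0,0,0,0,0.5,0,0,0]

```text
time_s: 11.22
eef_pos: [0.5224, 0.1275, 0.1071]
eef_rot: [-180.0, 0.0, 92.7]
contact_force: [-0.2, 0.1, 0.5]
gripper_width: 0.0006
```

>>> play_rows:
  targets: [0,0,0.5,0,0,0,0,0,0.5,0,0,0,0,0,0.5,0,0,0,0,0,0.4,0,0,0,0,0,0.3,0,0,0]

```text
time_s: 11.85
eef_pos: [0.5221, 0.1277, 0.0855]
eef_rot: [-180.0, -0.0, 92.8]
contact_force: [-4.2, 0.8, 5.2]
gripper_width: 0.0007
```

```bash
python3 -c "
from h import *
st()"
```

```text
t 11.85 world [0.5221 0.1277 0.0855] [-1.7995e+02 -1.0000e-02  9.2760e+01] jig -0.0001 0.0114 F [-4.22  0.8   5.23] w 0.0007 q [-41.2  26.6  29.1 113.  -18.   44.9   0.9]
```

>>> play_rows:
  targets: [0,0,0.3,0,0,0,0,0,0.3,0,0,0,0,0,0.3,0,0,0,0,0,0.2,0,0,0,0,0,0,0,0,0]

```text
time_s: 12.48
eef_pos: [0.5223, 0.1277, 0.0753]
eef_rot: [-180.0, -0.0, 92.7]
contact_force: [-9.0, -0.3, 15.0]
gripper_width: 0.0006
```

>>> play_rows:
  targets: [0,0,0.1,0,0,0,0,0,0.1,0,0,0,0,0,0.1,0,0,0,0,0,0,0,0,0,0,0,0,0,0,0]

```text
time_s: 13.1
eef_pos: [0.5224, 0.1278, 0.0747]
eef_rot: [-180.0, -0.2, 92.7]
contact_force: [-18.4, -2.3, 44.2]
gripper_width: 0.0006
```

>>> play_rows:
  targets: [0,0,-0.3,0,0,0,0,0,-0.5,0,0,0,0,0,-1,0,0,0,0,0,-2,0,0,0,0,0,-3,0,0,0]

```text
time_s: 13.72
eef_pos: [0.5226, 0.1273, 0.14]
eef_rot: [-180.0, 0.1, 92.7]
contact_force: [0.8, 0.4, 0.2]
gripper_width: 0.0006
```

>>> play_rows:
  targets: [0,0,-4,0,0,0,0,0,-2.5,0,0,0,0,0,0,0,0,0,0,0,0,0,0,0,0,0,0,0,0,0]

```text
time_s: 14.35
eef_pos: [0.5221, 0.1274, 0.2036]
eef_rot: [-179.9, 0.0, 92.7]
contact_force: [-1.0, -0.3, 0.2]
gripper_width: 0.0007
```

```bash
python3 -c "
from h import *
st()
save('wrist','w7.png')
for n,f in (('scene','s7'),('top','t7')):
  s=save(n,f+'.png');cv2.imwrite('pics/'+f+'c.png',cv2.resize(s[130:280,190:390,::-1],None,fx=4,fy=4,interpolation=cv2.INTER_CUBIC))"
```

```text
t 14.35 world [0.5221 0.1274 0.2036] [-1.7991e+02  5.0000e-02  9.2750e+01] jig -0.0002 0.0112 F [-0.96 -0.3   0.16] w 0.0007 q [-45.6  17.6  33.4 106.7 -11.2  59.1  -4.9]
```

View pics/w7.png

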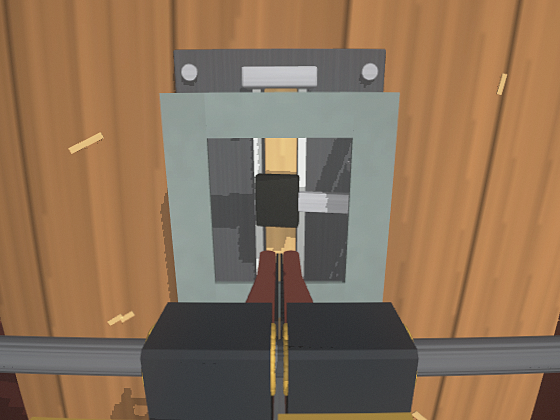

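View pics/s7c.png

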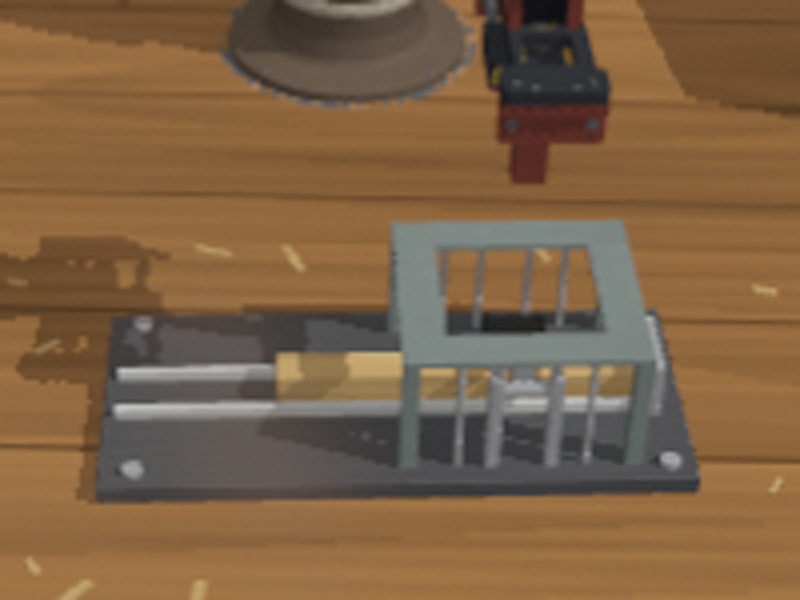

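```bash
python3 -c "
from h import *
from fit import W
for z in (.074,.078,.082,.094):
  print(z,((proj('scene',W(PJ,[[-.018,.01,z]]))-[190,130]+.5)*4-.5))
print(((proj('scene',W(PJ,[[-.014,-.16,.043],[-.014,-.165,.043]]))-[190,130]+.5)*4-.5))"
```

```text
0.074 [[509.9661114 314.8299412]]
0.078 [[510.32329662 310.46911949]]
0.082 [[510.68167321 306.09182288]]
0.094 [[511.76399699 292.86030141]]
[[273.19050139 354.54400346]
 [266.25654292 354.62994541]]
```

The pad's far edge is at row 315 of the crop, which matches 74 mm (fully down). The stick's tail is at column 276, and home is predicted at 273. Both agree, so I'm handing in.

```bash
python3 -c "
from h import *
print(env.finish_job());st()"
```

```text
the job is handed in; nothing more can be done
None
the job is handed in; nothing more can be done
```

The stick is home against the stop and the lever is fully down, as far as my last checks can show. I handed the job in at about 14.5 s of the 42 s allowed; no verdict was reported.

- **Push:** I pushed the stick along the channel by its free end with the gripper shut. It stopped with the TCP 170 mm behind the jig's origin, where a home stick should put it. The force there rose to about 8.6 N with no more movement. Afterwards the wrist camera put the tail about 84 mm outside the guard (85 expected), and the scene camera still showed it home after the press.
- **Press:** I went straight down through the middle of the window until the lever met its end stop, at tip height 74.7 mm. The vertical force reached 44 N, more than I intended. The 40 N limit is for the arm or the gripper's body, and only the closed fingertips were pressing. I then withdrew straight up to 204 mm.
- **Last checks:** The scene image puts the pad top at 74 mm, which is fully down. The force with the arm clear was about 1 N, which is noise. I saw no sign of contact with the guard, and no move came near the hammer, offcut or jar. I did not re-measure where those three lie at the end.
- **Disagreement:** The first wrist-camera measurement placed the jig about 5 mm off, along the channel, from the fixed-camera fit. Later wrist measurements agreed to within 1 to 3 mm.

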